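# Hang the loaded slide rack on the stand's rod with the lifting fork

### The arm

A 6-joint arm with a two-finger parallel gripper is mounted at the origin on the work surface; the furniture and walls round the work are solid. World frame = base frame: x ahead of the robot, y to its left, z up, the work surface at z = 0. Lengths are in m, angles in degrees, forces in N, time in s.
With the tool pointing down it reaches from about 0.3 to 0.75 m from the base axis. Payload 8.5 kg.
Tool frame: the origin (TCP) lies midway between the tips of the shut fingers; the grasp point (between the pads) lies 19 mm behind it; z points along the fingers, y is the line along which they close (so a half turn about z gives the same grasp; the last joint's range is limited). The gripper opens to 85 mm and grips with 20 to 120 N. Pads are 22 mm wide; open, the fingers measure 114 mm over their backs; the gripper's body (76 mm by 85 mm) begins 54 mm behind the grasp point. The pads swing forward as they close: fully open they stand 13 mm farther back than shut.
Start: joints at [-88.539, 21.807, 74.336, -0, 83.858, -12.336], TCP at [0.131, -0.534, 0.231] pointing down, gripper open.
Joint ranges: [-178.18, 178.18], [-50.72, 133.34], [12.68, 142.11], [-81.47, 261.47], [9.98, 163.14], [-165.26, 165.26]. Speed limits (degrees/s): [136.94, 136.94, 180, 180, 180, 180].

### API

Orientations are given as a 3x3 rotation matrix whose columns are the frame's x, y, z axes.
In Python, from rig import monitor, optics, close_job, models gives the robot as it stands.
- The arm moves only by the tool step_arm, never from a script. Its arguments are lists of equal length, an entry for each row: "fingers": the closure, from -1 (fully open) to 1 (shut); "travel": the shift along the tool's x, y, z scaled (see below), a list of three; "twist": the turn about the tool's z scaled (see below). In form: {"fingers": [fingers, ...], "travel": [[tx, ty, tz], ...], "twist": [twist, ...]}. A call has 1 to 10 rows; each row shifts and turns the commanded pose from where the row before left it, along the tool's axes as they then stand; what a row does not reach is not made up. The controller multiplies each number of a shift by 100 mm and each number of a turn by pi rad. A row lasts 1/8 s, in which the tool goes at most 62.5 mm and 10.7 degrees, less where a joint would pass 70% of its speed; a pose out of reach is approached as far as the arm can. A call with a number of a shift or a turn outside -1 to 1 is refused whole. A call with a gripper value outside its range is refused whole. The fingers move at their own pace and stop on an object; "force" is the grip in N (left out, the last holds). Time passes only in rows, so rows that do not move let the fingers close. It gives the time, the measured TCP pose, the force, the opening and the grip force at its end, in the units of the state.
- monitor.observe(): the state, without advancing time (a new reading comes with each control period).
- optics.get_image(name): name is "side" or "top"; returns (picture, depth): 480x640x3 uint8, blue, green, red; 480x640 float32, m along the optical axis (not along the pixel's ray), 0 where there is no reading.
- optics.get_calibration(name): a dict with "vertical_fov" (degrees; the focal length in pixels is half the picture's height over the tangent of half this angle, whatever the lens; pixels are square), "cx", "cy" (the principal point, pixels), "world_from_camera" (4x4, takes a point from camera to world coordinates). Camera axes: x right, y up, looking along -z (the intrinsics and any distortion apply to the point x, -y, -z); pixel columns grow to the right and rows downward; lengths in m; the calibration is good to about 2 mm. A picture is of the moment at which its call begins. get_calibration takes no time and is no camera call.
- close_job(): hands the job in; it is judged then, once.
Trained networks look in the newest picture that a camera, given by its name, has taken for a name from the list of things; names that differ only in an ending like _2 or _b are one class to them, and where a whole thing is asked for, a point or a joint stands for the part that bears it (a point fixed in the world has none). Each returns a list of dicts, best first, with "confidence" (0 to 1); they miss things now and then, are a little off and sometimes report something else, mostly with a low value. They report only what shows in the picture. A call takes as long as a camera call.
- models.trace(camera, query): "mask" (480x640 bool, what is visible of it) and "point" ([column, row] in pixels, amid what is visible of it).
- models.landmark_of(camera, query): "point" ([column, row] in pixels: a listed point, or the origin of a listed thing).
The state is a dict: "time_s": time; "q": joint angles; "qvel": joint speeds; "joint_efforts": joint torques, N m; "position": TCP position; "tool_rot": TCP orientation; "ft_force": force on the tool from outside, world axes, zero at the start; "wrist_torque": the same for the moment, N m; "grip_width": finger opening in m; "gripper_force": force on a finger pad.
Only numpy, scipy, OpenCV 4.12 (cv2) and the standard library are available. Lean on these libraries where they do the work, as an engineer would, in place of code of your own. Each camera call takes 0.05 s, during which the arm holds its last target. There are 200 camera calls.

### The job

Pick up the two-pronged lifting fork and use it to lift the slide rack that holds the glass slides by its handle, then hang that handle over the horizontal rod of the stand, square to the rod and well inboard of the rod's rubber end cap. The slides are clean, so only the fork may touch that rack; keep it upright and do not shift the rod in its clamp or disturb the empty rack or the other things. Leave it hanging quietly, without swinging, and lay the fork down flat on the bench, right way up, clear of everything.

Things in the scene. Friction and masses are not known exactly. Their poses are not given: they have to be found in the camera images.
- rack_loaded: Steel slide rack with ten upright glass slides, white ends (0.11-0.22 kg): tray 80 x 80 mm, slides to 31 mm high, rigid strap handle standing in its y-z plane. Origin: centre of its underside, z up. Fork and rod pass through the handle's loop along the rack's x axis, from either side. Stands on the bench beside the empty rack; which is nearer the robot varies.
- rack_loaded_handle (a point): Top of the V notch under the middle of the loaded rack's handle (axes as the rack), 124 mm above its foot; 8 mm above a 12 mm rod's axis when hung. Closed loop: legs at y = +-42.5 mm (82 mm clear); top strap along y, 18 mm wide (24 at the V), 3 mm thick, underside at 113 mm, cranked up in a 45-degree V within 11 mm of the middle. Loop free from 31 to 113 mm.
- rack_empty: The same rack without slides; it must stay where it stands. Same origin, axes and sizes.
- fork: Two-pronged lifting fork lying on the bench, 0.22 kg. Black grip 104 x 22 x 22 mm along its x axis; origin at the centre of the grip's underside, z up. Take the grip at its middle across the flat sides (22 mm, along y) from above, firmly. Two steel prongs point to +x; the prong tips are bent upward.
- fork_seat (a point): Seat for a handle: midway between the prongs, level with their top, 137 mm ahead (x) of the fork's origin and 12 mm above the grip's underside. Prongs 6 mm thick at y = +-22 mm (38 mm free between), from the yoke (free gap starts at x = 71 mm) to tips at x = 172 mm; centreline z = 9 mm at the seat (x 125 to 148), rising to 18 mm at the tips (their top: 21 mm).
- crossrod: Horizontal steel rod, 12 mm thick, clamped (60 N) to the laboratory stand's upright. Origin: on the axis at the free end's face; x runs from there to the upright, z up. Rubber cap 15 mm thick on the first 14 mm. Boss head from x = 185 mm; upright at 200 mm, 0.33 m high; base plate 15 mm high, 100 mm wide, below x = 70 to 240. Rod height varies from 0.18 to 0.22 m.
- reagent_bottle_0: Bottle with a blue cap, 57 mm in diameter, 100 mm high, standing near the way from the racks to the rod; must not be knocked. Origin: centre of its underside.
- vial_1: Small capped vial, 28 mm in diameter, 59 mm high; bystander. Origin: centre of its underside.
- vial_3: Small capped vial, 28 mm in diameter, 59 mm high; bystander. Origin: centre of its underside.
- boss_spare: Spare boss head lying on the bench, 27 x 82 x 22 mm; bystander. Origin: centre of its underside.

How it is judged (in metres and radians):
On the way, in this order (a step that is already met when the one before it is completed fails the run):
1. the loaded rack hangs on the fork, clear of the bench (contact force between fork and rack_loaded above 0.4 N and height (world z) of rack_loaded above 0.03 m and contact force between rack_loaded and crossrod below 0.05 N), for 0.2 s.
2. the loaded rack hangs on the rod alone, the fork has let go of it (x of rack_loaded_handle in the frame of crossrod between 0.02 and 0.13 m and y of rack_loaded_handle in the frame of crossrod between -0.012 and 0.012 m and z of rack_loaded_handle in the frame of crossrod between 0.004 and 0.014 m and angle between rack_loaded's own z axis and vertical below 0.2 rad and angle between the x axis of rack_loaded and the x axis of crossrod, either way round below 0.45 rad and contact force between rack_loaded and crossrod above 0.5 N and contact force between rack_loaded and fork below 0.05 N), for 0.2 s.
At the end, for the whole second after the job is handed in: The loaded rack hangs quietly (under 0.08 m/s, 0.8 rad/s) from the rod alone: handle 20 to 130 mm inboard of the free end, within 12 mm sideways and 4 to 14 mm above the axis, upright to 0.2 rad, square to 0.45 rad; the fork lies level (0.1 rad) on the bench, still, off the rack (all of step 2 and linear speed of rack_loaded below 0.08 m/s and angular speed of rack_loaded below 0.8 rad/s and height (world z) of fork between -0.004 and 0.006 m and angle between fork's own z axis and vertical below 0.1 rad and linear speed of fork below 0.02 m/s); the robot touches nothing.
It fails at once if the gripper or arm touches the loaded rack (contact force between any of the fingers, the arm and rack_loaded above 0.3 N).
It fails at once if the loaded rack is tipped by more than 0.6 rad, so that slides would fall out (angle between rack_loaded's own z axis and vertical above 0.6 rad).
It fails at once if the rod is shifted by more than 8 mm (distance of crossrod from where it was at the start of the episode above 0.008 m).
It fails at once if the empty rack, the bottle, a vial or the spare boss head is moved by more than 20 mm (distance of any of reagent_bottle_0, rack_empty, vial_1, vial_3, boss_spare from where it was at the start of the episode above 0.02 m).
It also fails if it takes over 61 s, if anything falls off the work surface, if the arm or the gripper's body presses on something with over 40 N, if the wrist force passes 120 N, or if a joint passes its speed limit or range.

## Working session

There is one attempt and no reset: what is moved stays moved. The work goes in short steps, Python scripts to look and compute and a tool call to move; the robot and the scene stay as the last step left them, time stands still between calls to the robot, and variables do not carry over. Pictures are saved under pics/ and viewed, at most 10 in all, crops included, and the job is handed in when it is done.

Besides the shell and the picture viewer there is one more tool, called after "Request:" by a JSON object that holds its "op" and its "data", one argument or row to a line. step_arm: Moves the arm, as the interface text tells. Its arguments: {"type":"object","properties":{"fingers":{"type":"array","items":{"type":"number"}},"travel":{"type":"array","items":{"type":"array","items":{"type":"number"}}},"twist":{"type":"array","items":{"type":"number"}},"force":{"type":"number"}},"required":["fingers","travel","twist"]}

```bash
mkdir -p pics
cat > h.py <<'E'
import numpy as np, cv2
from rig import monitor, optics, close_job, models
def cal(n):
    c=optics.get_calibration(n); f=240/np.tan(np.radians(c["vertical_fov"])/2)
    return f,c["cx"],c["cy"],np.array(c["world_from_camera"])
def cloud(n,depth):
    f,cx,cy,T=cal(n); v,u=np.mgrid[0:480,0:640]
    P=np.stack([(u-cx)/f*depth,-(v-cy)/f*depth,-depth],-1)
    W=P@T[:3,:3].T+T[:3,3]; W[depth<=0]=np.nan; return W
def ray(n,p,z):
    f,cx,cy,T=cal(n); d=T[:3,:3]@np.array([(p[0]-cx)/f,-(p[1]-cy)/f,-1]); o=T[:3,3]
    return o+d*(z-o[2])/d[2]
E
python3 - <<'E'
from h import *
for n in("top","side"):
    im,d=optics.get_image(n); np.savez(f"{n}0.npz",im=im,d=d); cv2.imwrite(f"pics/{n}0.png",im)
    c=optics.get_calibration(n); print(n,{k:(np.round(v,3).tolist()) for k,v in c.items() if not isinstance(v,str)})
    W=cloud(n,d)
    for q in("rack_loaded","rack_empty","fork","crossrod","reagent_bottle_0","vial_1","boss_spare"):
        for r in models.trace(n,q)[:2]:
            w=W[r["mask"]]; w=w[~np.isnan(w[:,0])]
            if len(w): print(n,q,round(r["confidence"],2),np.round(r["point"]),"med",np.round(np.median(w,0),3),"lo",np.round(np.percentile(w,3,0),3),"hi",np.round(np.percentile(w,97,0),3))
    for q in("rack_loaded_handle","fork_seat","fork","crossrod","rack_loaded"):
        for r in models.landmark_of(n,q)[:2]: print(n,"lm",q,round(r["confidence"],2),np.round(r["point"],1))
print(monitor.observe())
E
```

```text
top {'vertical_fov': 51.047, 'cx': 328.934, 'cy': 224.259, 'world_from_camera': [[0.125, 0.962, -0.244, 0.254], [-0.992, 0.121, -0.032, 0.012], [-0.002, 0.246, 0.969, 1.008], [0.0, 0.0, 0.0, 1.0]]}
top rack_loaded 0.71 [418. 271.] med [ 0.424 -0.135  0.022] lo [ 0.384 -0.178  0.001] hi [ 0.467 -0.101  0.123]
top rack_loaded 0.54 [346. 188.] med [0.564 0.017 0.066] lo [ 0.549 -0.008  0.003] hi [0.593 0.041 0.101]
top rack_empty 0.98 [418. 204.] med [ 0.558 -0.121  0.008] lo [ 0.519 -0.165  0.001] hi [ 0.605 -0.087  0.123]
top fork 0.61 [311. 230.] med [0.484 0.079 0.019] lo [0.47  0.013 0.008] hi [0.515 0.19  0.023]
top crossrod 0.65 [169. 159.] med [0.541 0.326 0.192] lo [0.519 0.179 0.002] hi [0.609 0.439 0.208]
top reagent_bottle_0 0.9 [348. 190.] med [0.563 0.017 0.066] lo [ 0.549 -0.008  0.004] hi [0.59  0.041 0.101]
top vial_1 0.77 [231. 294.] med [0.336 0.206 0.055] lo [0.324 0.198 0.007] hi [0.348 0.22  0.06 ]
top vial_1 0.64 [249. 265.] med [0.395 0.187 0.054] lo [ 0.384  0.178 -0.002] hi [0.409 0.202 0.06 ]
top boss_spare 0.85 [333. 294.] med [0.363 0.018 0.019] lo [ 0.352 -
[... 1772 characters left out ...]
6781e+01, -1.23360833e+01]), 'qvel': array([-0.01024789,  0.05569517,  0.00583375,  0.0618178 ,  0.01207   ,
        0.03327701]), 'joint_efforts': array([-1.63791185e-03, -4.48334134e+01, -2.31466341e+01, -3.16717496e-04,
        5.61428660e-04,  1.88423570e-05]), 'position': array([ 0.1311718 , -0.53412441,  0.23133664]), 'tool_rot': array([[ 9.71147394e-01,  2.38480054e-01,  4.22846091e-05],
       [ 2.38480056e-01, -9.71147394e-01, -3.51769690e-05],
       [ 3.26755824e-05,  4.42460577e-05, -9.99999998e-01]]), 'ft_force': array([-0.38264202,  0.44457181,  0.5968604 ]), 'wrist_torque': array([-0.03231697,  0.02753168,  0.04138644]), 'gripper_force': 0.0, 'grip_width': 0.08509514084313154}
```

View pics/top0.png

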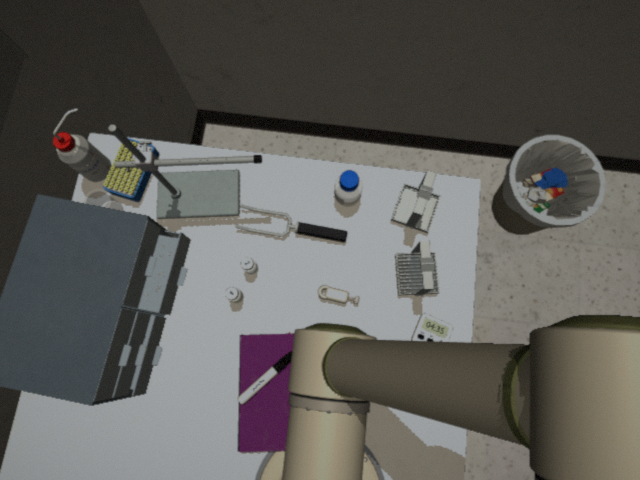

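View pics/side0.png

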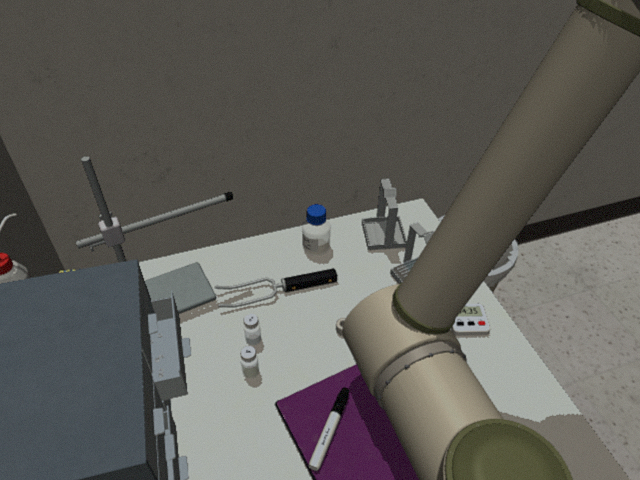

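Run:
```python
from h import *
C={n:(np.load(f"{n}0.npz")["im"],cloud(n,np.load(f"{n}0.npz")["d"])) for n in("top","side")}
def ax(P): 
    m=P.mean(0); w,v=np.linalg.eigh(np.cov((P-m).T)); return m,v[:,-1]
for n,(im,W) in C.items():
    x,y,z=W[...,0],W[...,1],W[...,2]
    for nm,b in {"L":(.36,.485,-.2,-.07),"E":(.5,.62,-.2,-.06)}.items():
        k=(x>b[0])&(x<b[1])&(y>b[2])&(y<b[3])&(z>.105)&(z<.14); P=W[k]; m,a=ax(P[:,:2])
        t=(P[:,:2]-m)@a
        print(n,nm,"handle top",len(P),np.round(m,4),"dir deg",round(np.degrees(np.arctan2(a[1],a[0])),1),"ends",np.round([m+a*t.min(),m+a*t.max()],3).tolist(),"z",np.round(np.percentile(P[:,2],[5,50,95]),3))
    k=(x>.44)&(x<.55)&(y>-.05)&(y<.26)&(z>.004)&(z<.03)&~((x>.53)&(y<.06)); P=W[k]
    # grip: z>.018 & y<.16
    G=P[(P[:,2]>.017)]; 
    print(n,"fork z>.017 y hist",np.histogram(G[:,1],bins=np.arange(-.05,.27,.02)))
    G=G[(G[:,1]<.12)]; m,a=ax(G[:,:2]); t=(G[:,:2]-m)@a; s=(G[:,:2]-m)@[-a[1],a[0]]
    print(n,"grip",np.round(m,4),np.round(np.degrees(np.arctan2(a[1],a[0])),2),np.round([np.percentile(t,1),np.percentile(t,99),np.percentile(s,1),np.percentile(s,99)],4), np.round([m+a*np.percentile(t,1),m+a*np.percentile(t,99)],4).tolist())
    for y0 in np.arange(0,.26,.02):
        q=P[np.abs(P[:,1]-y0)<.002]; 
        if len(q): print(round(y0,2),np.round(np.sort(q[:,0])[::max(1,len(q)//8)],3),np.round(np.median(q[:,2]),3))
    k=(x>.47)&(x<.6)&(y>.14)&(y<.36)&(z>.15)&(z<.235); P=W[k]; m,a=ax(P[:,:2])
    print(n,"rod",len(P),np.round(P.mean(0),4),np.round(np.degrees(np.arctan2(a[1],a[0])),2),"ymin",np.round(P[P[:,1].argmin()],4), "z max pct",np.round(np.percentile(P[:,2],[5,50,95]),4))
    for y0 in np.arange(.17,.36,.03):
        q=P[np.abs(P[:,1]-y0)<.004]; 
        if len(q): print(round(y0,2),"x",np.round([q[:,0].min(),np.median(q[:,0]),q[:,0].max()],4),"zmax",np.round(q[:,2].max(),4),len(q))
```

```text
top L handle top 544 [ 0.4255 -0.1399] dir deg -170.3 ends [[0.47, -0.132], [0.383, -0.147]] z [0.112 0.115 0.125]
top E handle top 488 [ 0.5602 -0.1254] dir deg 166.6 ends [[0.605, -0.136], [0.519, -0.116]] z [0.112 0.115 0.125]
top fork z>.017 y hist (array([  0,   0,   8, 100,  96, 103, 100,  98,  29,  13,   2,   0,   0,
        18,  12]), array([-0.05, -0.03, -0.01,  0.01,  0.03,  0.05,  0.07,  0.09,  0.11,
        0.13,  0.15,  0.17,  0.19,  0.21,  0.23,  0.25]))
top grip [0.4861 0.061 ] 86.39 [-0.0516  0.0514 -0.0111  0.0106] [[0.4829, 0.0095], [0.4893, 0.1123]]
0.02 [0.473 0.473 0.477 0.479 0.482 0.486 0.488 0.492] 0.02
0.04 [0.455 0.475 0.476 0.479 0.483 0.485 0.488 0.491 0.496] 0.02
0.06 [0.476 0.477 0.48  0.482 0.485 0.488 0.492 0.495] 0.019
0.08 [0.477 0.478 0.48  0.482 0.486 0.489 0.493 0.495] 0.02
0.1 [0.478 0.479 0.481 0.486 0.489 0.492 0.494 0.498] 0.021
0.12 [0.487 0.487 0.488 0.489 0.49  0.491 0.492 0.493] 0.016
0.14 [0.467 0.468 0.469 0.469 0.471 0.472 0.512 0.512 0.513 0.514 0.517] 0.016
0.16 [0.468 0.468 0.47  0.471 0.472 0.474 0.49  0.512 0.512 0.514 0.515 0.517

[... 2012 characters left out ...]
515 0.516 0.516 0.516
 0.516 0.517 0.52 ] 0.012
0.2 [0.471 0.473 0.474 0.474 0.474 0.475 0.477 0.478 0.515 0.515 0.516 0.518
 0.518 0.52  0.521] 0.011
0.22 [0.473 0.474 0.476 0.477 0.478 0.519 0.52  0.521 0.522] 0.015
0.24 [0.501 0.502 0.505 0.509 0.514 0.517 0.522 0.525 0.537] 0.014
side rod 939 [0.5438 0.2744 0.1918] 99.79 ymin [0.5587 0.1737 0.1952] z max pct [0.1853 0.1923 0.1961]
0.17 x [0.5587 0.5588 0.5589] zmax 0.1952 2
0.2 x [0.5516 0.5558 0.5639] zmax 0.1952 34
0.23 x [0.5465 0.5513 0.5568] zmax 0.1955 36
0.26 x [0.5417 0.546  0.5536] zmax 0.1966 38
0.29 x [0.5363 0.5409 0.5482] zmax 0.1958 37
0.32 x [0.5316 0.5359 0.5417] zmax 0.1955 40
0.35 x [0.5268 0.5304 0.5402] zmax 0.1961 42
```

The top view shows the loaded rack near the robot at px (418,271) and the empty one at (418,204). The bottle is at (348,188). The fork's grip is at (320,231) with its prongs to the left, and the rod runs from its free end at (258,159) to the boss at (150,165). The side view agrees, with the cap at (229,196) and the fork at (310,281).

The fork's heading is 86.4°, and the rack and rod axes are both about 99.6°. I'll turn the tool first.

Request:
{"op": "step_arm", "data": {
  "fingers": [-1,-1,-1,-1,-1,-1,-1,-1,-1],
  "travel": [
    [0,0,0],
    [0,0,0],
    [0,0,0],
    [0,0,0],
    [0,0,0],
    [0,0,0],
    [0,0,0],
    [0,0,0],
    [0,0,0]
  ],
  "twist": [-0.0504,-0.0504,-0.0504,-0.0504,-0.0504,-0.0504,-0.0504,-0.0504,0],
  "force": 120
}}

```text
time_s: 2.42
position: [0.1312, -0.5341, 0.2313]
tool_rot: [[0.065, 0.998, 0.0], [0.998, -0.065, 0.0], [0.0, 0.0, -1.0]]
ft_force: [0.8, -0.2, 0.0]
grip_width: 0.0853
gripper_force: 0.0
```

Request:
{"op": "step_arm", "data": {
  "fingers": [-1,-1,-1,-1,-1,-1,-1,-1,-1,-1],
  "travel": [
    [0.4,0.2,0],
    [0.4,0.2,0],
    [0.4,0.2,0],
    [0.4,0.2,0],
    [0.4,0.2,0],
    [0.4,0.2,0],
    [0.4,0.2,0],
    [0.4,0.2,0],
    [0.4,0.2,0],
    [0.4,0.2,0]
  ],
  "twist": [0,0,0,0,0,0,0,0,0,0]
}}

```text
time_s: 3.68
position: [0.3566, -0.1463, 0.2316]
tool_rot: [[0.067, 0.998, 0.001], [0.998, -0.067, -0.0], [-0.0, 0.001, -1.0]]
ft_force: [0.2, -1.2, 0.5]
grip_width: 0.0859
gripper_force: 0.0
```

Request:
{"op": "step_arm", "data": {
  "fingers": [-1,-1,-1,-1,-1,-1,-1,-1,-1,-1],
  "travel": [
    [0.363,0.193,0],
    [0.363,0.193,0],
    [0.363,0.193,0],
    [0.363,0.193,0],
    [0.363,0.193,0],
    [0.363,0.193,0],
    [0,0,0.4],
    [0,0,0.4],
    [0,0,0.4],
    [0,0,0]
  ],
  "twist": [0,0,0,0,0,0,0,0,0,0]
}}

```text
time_s: 4.92
position: [0.4842, 0.0626, 0.1096]
tool_rot: [[0.066, 0.998, -0.005], [0.998, -0.066, 0.001], [0.0, -0.005, -1.0]]
ft_force: [0.9, -0.2, 1.3]
grip_width: 0.0858
gripper_force: 0.0
```

Run:
```python
from h import *
for n in("top","side"):
    im,d=optics.get_image(n); W=cloud(n,d); x,y,z=W[...,0],W[...,1],W[...,2]
    k=(x>.46)&(x<.51)&(y>.0)&(y<.1)&(z>.015)&(z<.03); P=W[k]; print(n,len(P),np.round([P[:,:2].min(0),P[:,:2].max(0)],4).tolist())
    cv2.imwrite(f"pics/{n}1.png",cv2.resize(im[150:330,200:440],(720,540)))
    for q in ("crossrod","rack_loaded_handle"):
        for r in models.landmark_of(n,q)[:1]:
            print(q,r["confidence"],np.round(ray(n,r["point"],.1895 if q=="crossrod" else .124),4))
    # rod free end
    k=(x>.53)&(x<.59)&(y>.14)&(y<.2)&(z>.17)&(z<.215); P=W[k]; print("end",np.round(P[P[:,1].argsort()[:6]],4).tolist())
    k=(x>.36)&(x<.485)&(y>-.2)&(y<-.09)&(z>.111)&(z<.14); P=W[k]
    if len(P)>20:
        c,s,a=cv2.minAreaRect((P[:,:2]*1000).astype(np.float32)); print("handle",len(P),c,s,a)
        V=P[P[:,2]>.121]; print("V",np.round(V.mean(0),4),len(V))
```

```text
top 13 [[0.4729, 0.0082], [0.491, 0.0115]]
crossrod 0.77 [0.5674 0.1736 0.1895]
rack_loaded_handle 0.92 [ 0.4267 -0.1407  0.124 ]
end [[0.5579, 0.1718, 0.1838], [0.5578, 0.1723, 0.1934], [0.5614, 0.1723, 0.1845], [0.5555, 0.1724, 0.1899], [0.5642, 0.1724, 0.1869], [0.5573, 0.1726, 0.19]]
handle 534 (426.55694580078125, -139.802734375) (87.97881317138672, 23.933879852294922) 8.316431999206543
V [ 0.4267 -0.1398  0.124 ] 95
side 362 [[0.4727, 0.0099], [0.499, 0.0788]]
crossrod 0.21 [ 0.2891 -0.0361  0.1895]
rack_loaded_handle 0.64 [ 0.4273 -0.1392  0.124 ]
end []
handle 429 (428.5314636230469, -139.636474609375) (89.19388580322266, 26.07200813293457) 7.648622512817383
V [ 0.4263 -0.1384  0.1245] 84
```

Request:
{"op": "step_arm", "data": {
  "fingers": [-1,-1,-1,-1,-1,-1],
  "travel": [
    [0,0.015,0.25],
    [0,0,0.25],
    [0,0,0.25],
    [0,0,0.2],
    [0,0,0.09],
    [0,0,0]
  ],
  "twist": [0,0,0,0,0,0]
}}

```text
time_s: 5.98
position: [0.4871, 0.0624, 0.0076]
tool_rot: [[0.063, 0.998, 0.0], [0.998, -0.063, -0.0], [0.0, 0.0, -1.0]]
ft_force: [0.3, -1.0, 0.5]
grip_width: 0.0853
gripper_force: 0.0
```

Request:
{"op": "step_arm", "data": {
  "fingers": [1,1,1,1,1,1,1,1],
  "travel": [
    [0,0,0],
    [0,0,0],
    [0,0,0],
    [0,0,0],
    [0,0,0],
    [0,0,0],
    [0,0,0],
    [0,0,0]
  ],
  "twist": [0,0,0,0,0,0,0,0],
  "force": 120
}}

```text
time_s: 6.98
position: [0.4873, 0.0623, 0.0082]
tool_rot: [[0.063, 0.998, 0.001], [0.998, -0.063, -0.0], [-0.0, 0.001, -1.0]]
ft_force: [-1.1, 0.3, 8.1]
grip_width: 0.0187
gripper_force: 118.5
```

Request:
{"op": "step_arm", "data": {
  "fingers": [1,1,1,1,1,1,1,1],
  "travel": [
    [0,0,-0.1],
    [0,0,-0.3],
    [0,0,-0.4],
    [0,0,-0.4],
    [0,0,-0.4],
    [0,0,-0.4],
    [0,0,0],
    [0,0,0]
  ],
  "twist": [0,0,0,0,0,0,0,0]
}}

```text
time_s: 7.98
position: [0.4862, 0.0625, 0.2065]
tool_rot: [[0.063, 0.998, -0.002], [0.998, -0.063, 0.0], [0.0, -0.002, -1.0]]
ft_force: [0.5, 0.6, -3.2]
grip_width: 0.0188
gripper_force: 118.2
```

```bash
cat > fk.py <<'E'
from h import *
def fork():
    s=monitor.observe(); p=s["position"]; R=s["tool_rot"]
    for n in("top","side"):
        im,d=optics.get_image(n); W=cloud(n,d); L=(W-p)@R
        a,b,c=L[...,0],L[...,1],-L[...,2]
        k=(a>.06)&(a<.18)&(abs(b)<.035)&(c>-.03)&(c<.04); Q=np.c_[a[k],b[k],c[k]]
        print(n,"TCP",np.round(p,4),len(Q))
        for lo in np.arange(.07,.18,.012):
            o=[lo]
            for sg in(1,-1):
                w=Q[(abs(Q[:,0]-lo)<.006)&(Q[:,1]*sg>.012)]
                o+= [len(w)]+(np.round([w[:,1].min(),w[:,1].max(),np.percentile(w[:,2],10),np.percentile(w[:,2],90)],4).tolist() if len(w) else [])
            print(*np.round(o,4))
        if len(Q): print("tip a",np.round(np.sort(Q[:,0])[-8:],4))
        g=(abs(a)<.056)&(a<-.02)&(abs(b)<.02)&(abs(c)<.04); print("grip end/top",np.nanmin(a[g]) if g.any() else None, np.round(np.percentile(c[g],90),4) if g.any() else None)
if __name__=="__main__": fork()
E
python3 fk.py
```

```text
top TCP [0.4862 0.0625 0.2065] 136
0.07 9.0 0.0171 0.0219 0.0066 0.0088 0.0
0.082 15.0 0.0173 0.0222 0.0057 0.0086 0.0
0.094 0.0 0.0
0.106 0.0 0.0
0.118 0.0 0.0
0.13 0.0 0.0
0.142 4.0 0.0174 0.0205 0.0022 0.0042 2.0 -0.0243 -0.0227 0.0043 0.0044
0.154 28.0 0.0163 0.023 0.0017 0.0084 27.0 -0.0273 -0.021 0.0032 0.0086
0.166 24.0 0.0169 0.0219 0.0073 0.0116 27.0 -0.0271 -0.0207 0.0068 0.0114
0.178 0.0 0.0
tip a [0.1701 0.1702 0.1702 0.1703 0.1708 0.1711 0.1716 0.1717]
grip end/top -0.05468013760156551 0.012
side TCP [0.4862 0.0625 0.2065] 0
0.07 0.0 0.0
0.082 0.0 0.0
0.094 0.0 0.0
0.106 0.0 0.0
0.118 0.0 0.0
0.13 0.0 0.0
0.142 0.0 0.0
0.154 0.0 0.0
0.166 0.0 0.0
0.178 0.0 0.0
grip end/top -0.05271387209571663 0.0139
```

Request:
{"op": "step_arm", "data": {
  "fingers": [1,1,1,1],
  "travel": [
    [0,0,0],
    [0,0,0],
    [0,0,0],
    [-0.2,-0.044,0]
  ],
  "twist": [-0.024,-0.023,-0.023,0]
}}

```text
time_s: 8.57
position: [0.4852, 0.0424, 0.2061]
tool_rot: [[-0.158, 0.987, -0.003], [0.987, 0.158, 0.001], [0.001, -0.002, -1.0]]
ft_force: [0.5, -1.3, -1.4]
grip_width: 0.0189
gripper_force: 118.1
```

Request:
{"op": "step_arm", "data": {
  "fingers": [1,1,1,1,1,1,1,1,1,1],
  "travel": [
    [-0.42,-0.092,0],
    [-0.42,-0.092,0],
    [-0.42,-0.092,0],
    [-0.42,-0.092,0],
    [-0.42,-0.092,0],
    [-0.42,-0.092,0],
    [-0.42,-0.092,0],
    [-0.42,-0.092,0],
    [-0.42,-0.092,0],
    [0,0,0]
  ],
  "twist": [0,0,0,0,0,0,0,0,0,0]
}}

```text
time_s: 9.82
position: [0.462, -0.3466, 0.2054]
tool_rot: [[-0.153, 0.988, -0.002], [0.988, 0.153, 0.002], [0.002, -0.002, -1.0]]
ft_force: [-0.9, 0.2, -2.4]
grip_width: 0.0187
gripper_force: 118.1
```

Run:
```python
from fk import *
fork()
s=monitor.observe(); print(s["position"],s["tool_rot"][:,0],s["q"])
n="top"
for n in("top","side"):
    im,d=optics.get_image(n); W=cloud(n,d); x,y,z=W[...,0],W[...,1],W[...,2]
    k=(x>.36)&(x<.485)&(y>-.18)&(y<-.09)&(z>.111)&(z<.14); P=W[k]
    if len(P)>20:
        c,sz,a=cv2.minAreaRect((P[:,:2]*1000).astype(np.float32)); print("handle",len(P),c,sz,a,np.linalg.eigh(np.cov(P[:,:2].T))[1][:,-1]); V=P[P[:,2]>.121]; print("V",np.round(V.mean(0),4),len(V))
```

```text
top TCP [ 0.462  -0.3466  0.2054] 426
0.07 23.0 0.0122 0.021 0.0038 0.0084 0.0
0.082 27.0 0.017 0.0217 0.0046 0.0085 0.0
0.094 30.0 0.0171 0.0227 0.0026 0.0062 24.0 -0.027 -0.0217 0.0028 0.0068
0.106 26.0 0.0179 0.0229 0.0019 0.0064 30.0 -0.0269 -0.0213 0.0018 0.0046
0.118 27.0 0.0164 0.0223 -0.0001 0.0043 28.0 -0.0263 -0.0209 0.0003 0.0035
0.13 30.0 0.0171 0.0226 -0.0011 0.0042 24.0 -0.0269 -0.0219 -0.0005 0.0028
0.142 28.0 0.0171 0.0231 -0.0004 0.0036 24.0 -0.0272 -0.0219 0.0004 0.0032
0.154 28.0 0.0174 0.0227 0.002 0.007 0.0
0.166 24.0 0.0167 0.0218 0.0069 0.0112 0.0
0.178 1.0 0.0206 0.0206 0.0067 0.0067 0.0
tip a [0.1685 0.1699 0.1701 0.1704 0.1718 0.1718 0.1719 0.1723]
grip end/top None None
side TCP [ 0.462  -0.3466  0.2054] 443
0.07 17.0 0.0121 0.022 0.0049 0.0084 9.0 -0.0218 -0.0136 0.0065 0.009
0.082 27.0 0.0151 0.025 0.0047 0.0085 23.0 -0.0247 -0.018 0.0054 0.009
0.094 21.0 0.0193 0.0261 0.0035 0.0077 23.0 -0.0249 -0.0187 0.0035 0.0072
0.106 20.0 0.0195 0.0244 0.0026 0.0066 21.0 -0.026 -0.0191 0.0023 0.0059
0.118 22.0 0.0181 0.0249 0.0005 0.0051 23.0 -0.0247 -0.0186 0.0016 0.0054
0.13 19.0 0.0186 0.025 0.0008 0.0043 22.0 -0.025 -0.0198 0.0 0.0047
0.142 22.0 0.0177 0.0248 0.0003 0.0039 20.0 -0.0259 -0.0197 0.0008 0.0043
0.154 16.0 0.0177 0.0215 0.0026 0.0076 21.0 -0.0247 -0.0201 0.0016 0.0072
0.166 21.0 0.0178 0.0239 0.0068 0.0116 20.0 -0.0254 -0.0187 0.0055 0.0116
0.178 7.0 0.0192 0.0233 0.0092 0.012 8.0 -0.0247 -0.0199 0.0094 0.0126
tip a [0.1739 0.1739 0.1739 0.174  0.174  0.1747 0.1751 0.1754]
grip end/top -0.050112597079061884 0.0111
[ 0.46250707 -0.34397144  0.20606123] [-0.15537902  0.98785186  0.00246222] [-4.84080509e+01  2.55904809e+01  7.24324055e+01  1.56184075e-02
  8.21347560e+01 -5.73491042e+01]
handle 430 (427.8732604980469, -138.95982360839844) (89.9026107788086, 26.021028518676758) 10.286083221435547 [-0.98671593 -0.16245517]
V [ 0.4264 -0.1377  0.1246] 81
```

Request:
{"op": "step_arm", "data": {
  "fingers": [1,1,1,1,1,1,1,1],
  "travel": [
    [-0.1,-0.025,0.1],
    [0,0,0.3],
    [0,0,0.3],
    [0,0,0.3],
    [0,0,0.15],
    [0,0,0],
    [0,0,0],
    [0,0,0]
  ],
  "twist": [0,0,0,0,0,0,0,0]
}}

```text
time_s: 11.02
position: [0.4623, -0.355, 0.0934]
tool_rot: [[-0.156, 0.988, 0.001], [0.988, 0.156, -0.002], [-0.002, 0.001, -1.0]]
ft_force: [-0.0, 0.2, -2.3]
grip_width: 0.0192
gripper_force: 118.1
```

Run:
```python
from h import *
s=monitor.observe(); p,R=s["position"],s["tool_rot"]; print(p,R[:,0])
for V in([.4267,-.1398,.124],[.4264,-.138,.1245]): print((V-p)@R)
im,d=optics.get_image("side"); cv2.imwrite("pics/s2.png",cv2.resize(im[180:340,330:570],(720,480)))
```

```text
[ 0.46227235 -0.35499857  0.09336373] [-0.15604211  0.98774892 -0.00170917]
[ 0.21806058 -0.0015242  -0.03101063]
[ 0.21988448 -0.00153913 -0.03151376]
```

View pics/s2.png

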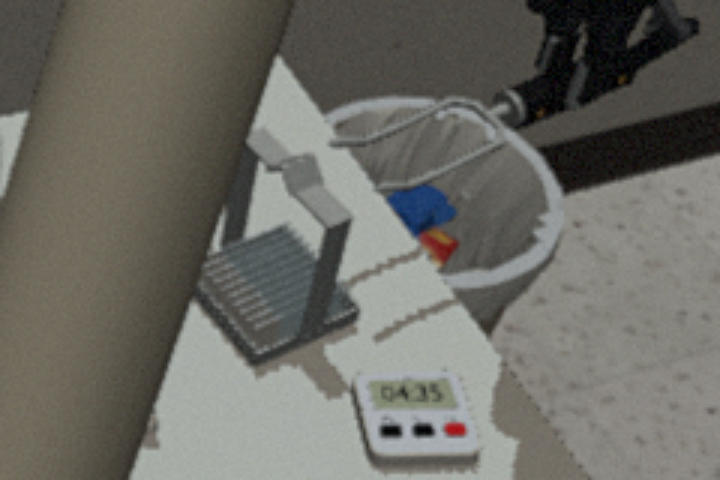

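The crop shows the fork tips at (332,144) and (380,187), just outside the handle loop at (300,170) and pointing into it. I'll insert now, 5 mm lower.

Request:
{"op": "step_arm", "data": {
  "fingers": [1,1,1,1,1,1,1,1],
  "travel": [
    [0,0,0.06],
    [0.1,0,0],
    [0.18,0,0],
    [0.18,0,0],
    [0.18,0,0],
    [0.13,0,0],
    [0.05,0,0],
    [0,0,0]
  ],
  "twist": [0,0,0,0,0,0,0,0]
}}

```text
time_s: 12.08
position: [0.4493, -0.2736, 0.0864]
tool_rot: [[-0.156, 0.988, 0.0], [0.988, 0.156, -0.0], [-0.0, 0.0, -1.0]]
ft_force: [0.7, -0.5, -2.6]
grip_width: 0.0186
gripper_force: 118.1
```

Run:
```python
from h import *
s=monitor.observe(); p,R=s["position"],s["tool_rot"]; print(p,R[:,0],s["ft_force"])
for n in("top","side"):
    im,d=optics.get_image(n); W=cloud(n,d); x,y,z=W[...,0],W[...,1],W[...,2]
    k=(x>.36)&(x<.485)&(y>-.18)&(y<-.09)&(z>.111)&(z<.14); P=W[k]; V=P[P[:,2]>.121]
    print(n,len(P),len(V),(V.mean(0)-p)@R if len(V) else 0)
    cv2.imwrite(f"pics/{n}3.png",cv2.resize(im[180:340,330:570],(720,480)))
```

```text
[ 0.44927007 -0.2735992   0.08642111] [-1.56285767e-01  9.87711832e-01 -3.10840845e-04] [ 0.69381444 -0.5132554  -2.555474  ]
top 15 1 [ 0.12485284 -0.01108417 -0.03478708]
side 428 86 [ 0.13706625 -0.00175109 -0.03818118]
```

View pics/side3.png

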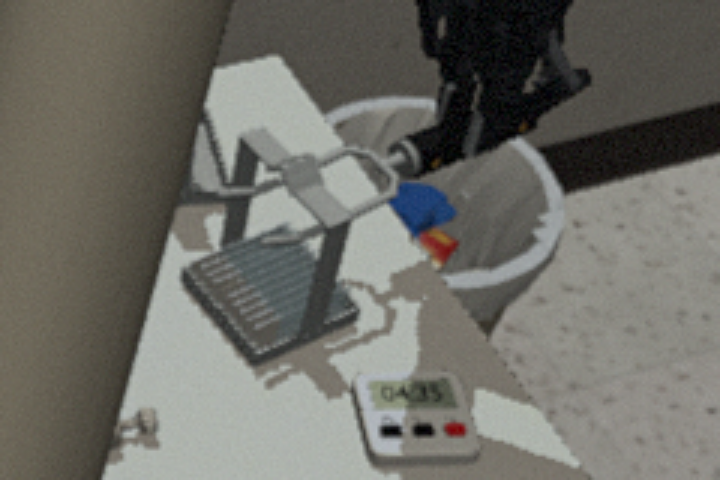

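The prongs are through the loop, with tips at (215,190) and (268,240) and the strap over the seat at (310,180). Lifting gently.

Request:
{"op": "step_arm", "data": {
  "fingers": [1,1,1,1,1,1,1,1,1,1],
  "travel": [
    [0,0,-0.1],
    [0,0,-0.06],
    [0,0,-0.04],
    [0,0,-0.04],
    [0,0,-0.04],
    [0,0,-0.04],
    [0,0,-0.06],
    [0,0,-0.1],
    [0,0,-0.15],
    [0,0,-0.15]
  ],
  "twist": [0,0,0,0,0,0,0,0,0,0]
}}

```text
time_s: 13.42
position: [0.4492, -0.2736, 0.1653]
tool_rot: [[-0.156, 0.988, 0.0], [0.988, 0.156, -0.0], [-0.0, 0.0, -1.0]]
ft_force: [-0.6, -0.7, -3.0]
grip_width: 0.0185
gripper_force: 118.1
```

Request:
{"op": "step_arm", "data": {
  "fingers": [1,1,1,1,1,1,1,1,1,1],
  "travel": [
    [0,0,-0.15],
    [0,0,-0.15],
    [0,0,-0.15],
    [0,0,-0.15],
    [0,0,-0.1],
    [0,0,-0.1],
    [0,0,-0.05],
    [0,0,0],
    [0,0,0],
    [0,0,0]
  ],
  "twist": [0,0,0,0,0,0,0,0,0,0]
}}

```text
time_s: 14.68
position: [0.4491, -0.2735, 0.249]
tool_rot: [[-0.156, 0.988, -0.001], [0.988, 0.156, 0.001], [0.001, -0.0, -1.0]]
ft_force: [0.3, -1.0, -3.2]
grip_width: 0.0188
gripper_force: 118.1
```

```bash
cat > rk.py <<'E'
from h import *
def rack():
    s=monitor.observe(); p,R=s["position"],s["tool_rot"]; print("TCP",np.round(p,4),np.round(R[:,0],3),np.round(s["ft_force"],1))
    for n in("top","side"):
        im,d=optics.get_image(n); W=cloud(n,d); L=(W-p)@R; L[...,2]*=-1; a,b,c=L[...,0],L[...,1],L[...,2]
        k=(abs(a-.137)<.03)&(abs(b)<.05)&(c>.0)&(c<.03); P=L[k]; V=P[(P[:,2]>.011)&(abs(P[:,1])<.015)]
        k2=(abs(a-.137)<.07)&(abs(b)<.07)&(c<-.07)&(c>-.13); T=L[k2]
        print(n,len(P),"V",len(V),np.round(V.mean(0),4) if len(V) else 0, "strap",np.round([P.min(0),P.max(0)],4).tolist() if len(P) else 0)
        if len(T): print("  tray",len(T),np.round(np.percentile(T,[2,98],axis=0),4).tolist())
        cv2.imwrite(f"pics/{n}_{s['time_s']:.1f}.png",im)
        w=W[k]; 
        S=P[(P[:,2]>.003)&(P[:,2]<.012)&(abs(P[:,1])>.026)]
        if len(S)>10: m,v=np.linalg.eigh(np.cov(S[:,:2].T)); print("  strap angle vs tool y deg",np.degrees(np.arctan(v[0,-1]/v[1,-1])))
rack()
E
python3 rk.py; ls pics
```

```text
TCP [ 0.4491 -0.2735  0.249 ] [-0.156  0.988  0.001] [ 0.3 -1.  -3.2]
top 931 V 128 [0.1349 0.0005 0.0141] strap [[0.1073, -0.0435, 0.0], [0.167, 0.0451, 0.0192]]
  tray 1521 [[0.0967, -0.0425, -0.1087], [0.1752, 0.0392, -0.0783]]
  strap angle vs tool y deg 3.3939949180051965
side 632 V 98 [ 0.137  -0.0005  0.0147] strap [[0.107, -0.0428, 0.0], [0.1666, 0.048, 0.0191]]
  tray 1998 [[0.098, -0.0414, -0.1058], [0.1769, 0.0438, -0.0759]]
  strap angle vs tool y deg 4.557236855898898
s2.png
side0.png
side1.png
side3.png
side_14.7.png
top0.png
top1.png
top3.png
top_14.7.png
```

Request:
{"op": "step_arm", "data": {
  "fingers": [1,1,1,1,1,1,1,1,1,1],
  "travel": [
    [0.04,0,0],
    [0.08,0,0],
    [0.13,0,0],
    [0.18,0,0],
    [0.2,0,0],
    [0.2,0,0],
    [0.2,0.04,0],
    [0.17,0.08,0],
    [0.14,0.12,0],
    [0.11,0.16,0]
  ],
  "twist": [0,0,0,0,0,0,0,0,0,0]
}}

```text
time_s: 16.02
position: [0.4662, -0.1227, 0.2495]
tool_rot: [[-0.156, 0.988, 0.0], [0.988, 0.156, -0.0], [-0.0, 0.0, -1.0]]
ft_force: [-0.6, -0.7, -2.1]
grip_width: 0.0184
gripper_force: 118.2
```

Request:
{"op": "step_arm", "data": {
  "fingers": [1,1,1,1,1,1,1,1,1,1],
  "travel": [
    [0.1,0.18,0],
    [0.1,0.2,0],
    [0.1,0.2,0],
    [0.1,0.2,0],
    [0.1,0.2,0],
    [0.1,0.18,0],
    [0.08,0.14,0],
    [0.06,0.08,0],
    [0.03,0.04,0],
    [0,0,0]
  ],
  "twist": [0,0,0,0,0,0,0,0,-0.0033,0]
}}

```text
time_s: 17.27
position: [0.5942, -0.0259, 0.2493]
tool_rot: [[-0.166, 0.986, -0.0], [0.986, 0.166, -0.0], [-0.0, -0.0, -1.0]]
ft_force: [-0.1, -0.1, -2.9]
grip_width: 0.0187
gripper_force: 118.2
```

```bash
cat >> rk.py <<'E'
s=monitor.observe(); p,R=s["position"],s["tool_rot"]
for n in("top","side"):
    im,d=optics.get_image(n); W=cloud(n,d); x,y,z=W[...,0],W[...,1],W[...,2]
    k=(x>.5)&(x<.58)&(y>.165)&(y<.34)&(z>.175)&(z<.21); P=W[k]; L=(P-p)@R
    print(n,"rod in tool: end a",np.round(np.sort(L[:,0])[:3],4))
    for a0 in (np.floor(L[:,0].min()*100)/100+np.arange(.01,.14,.02)):
        q=L[abs(L[:,0]-a0)<.005]
        if len(q): print("   a",round(a0,3),"b",np.round([q[:,1].min(),q[:,1].max()],4),"top c",np.round(np.percentile(-q[:,2],97),4),len(q))
E
python3 rk.py
```

```text
TCP [ 0.5942 -0.0259  0.2493] [-0.166  0.986 -0.   ] [-0.1 -0.1 -2.9]
top 685 V 105 [0.1351 0.0024 0.0142] strap [[0.1168, -0.0402, 0.0], [0.167, 0.0475, 0.0194]]
  tray 538 [[0.1219, -0.0376, -0.1041], [0.1743, 0.0426, -0.0791]]
  strap angle vs tool y deg -4.102572311919403
side 0 V 0 0 strap 0
top rod in tool: end a [0.201  0.2012 0.2013]
   a 0.21 b [-0.0052  0.008 ] top c -0.0529 51
   a 0.23 b [-0.0038  0.0079] top c -0.0545 40
   a 0.25 b [-0.0045  0.006 ] top c -0.055 41
   a 0.27 b [-0.0039  0.0071] top c -0.0547 38
   a 0.29 b [-0.0047  0.0053] top c -0.0541 42
   a 0.31 b [-0.004   0.0069] top c -0.0551 40
   a 0.33 b [-0.0048  0.0054] top c -0.055 38
side rod in tool: end a [0.2305 0.2315 0.2317]
   a 0.24 b [-0.0058  0.0059] top c -0.0535 41
   a 0.26 b [-0.0041  0.0078] top c -0.0543 43
   a 0.28 b [-0.0036  0.0067] top c -0.0544 45
   a 0.3 b [-0.0046  0.0084] top c -0.054 48
   a 0.32 b [-0.0036  0.0058] top c -0.054 47
   a 0.34 b [-0.0041  0.0068] top c -0.0543 48
   a 0.36 b [-0.0049  0.0064] top c -0.0546 48
```

Request:
{"op": "step_arm", "data": {
  "fingers": [1,1,1,1,1,1,1,1,1,1],
  "travel": [
    [0.05,0,0],
    [0.1,0,0.03],
    [0.05,0,0.07],
    [0,0,0.1],
    [0,0,0.12],
    [0,0,0.12],
    [0,0,0.08],
    [0,0,0.03],
    [0,0,0],
    [0,0,0]
  ],
  "twist": [0,0,0,0,0,0,0,0,0,0]
}}

```text
time_s: 18.73
position: [0.5912, -0.0063, 0.1947]
tool_rot: [[-0.166, 0.986, 0.001], [0.986, 0.166, -0.0], [-0.0, 0.001, -1.0]]
ft_force: [0.8, -0.2, -2.2]
grip_width: 0.0191
gripper_force: 118.2
```

```bash
python3 rk.py
python3 - <<'E'
import glob,cv2,os
f=max(glob.glob("pics/side_*.png"),key=os.path.getmtime); im=cv2.imread(f); cv2.imwrite("pics/v4.png",cv2.resize(im[120:320,120:420],(780,520)))
E
```

```text
TCP [ 0.5912 -0.0063  0.1947] [-0.166  0.986 -0.   ] [ 0.8 -0.2 -2.2]
top 561 V 101 [0.1352 0.0026 0.0142] strap [[0.1219, -0.0355, 0.0002], [0.167, 0.0482, 0.0203]]
  tray 349 [[0.1276, -0.0316, -0.0969], [0.1745, 0.0426, -0.0779]]
  strap angle vs tool y deg -12.771838555753678
side 0 V 0 0 strap 0
top rod in tool: end a [0.1711 0.1804 0.1807]
   a 0.18 b [-0.006   0.0067] top c 0.0007 26
   a 0.2 b [-0.0056  0.0063] top c -0.0004 42
   a 0.22 b [-0.0039  0.0073] top c 0.0016 37
   a 0.24 b [-0.0042  0.0063] top c -0.0 40
   a 0.26 b [-0.0051  0.0072] top c 0.0001 38
   a 0.28 b [-0.0042  0.0064] top c 0.0008 39
   a 0.3 b [-0.006   0.0075] top c 0.0 40
side rod in tool: end a [0.2205 0.2211 0.2212]
   a 0.23 b [-0.0038  0.0074] top c 0.0007 43
   a 0.25 b [-0.0042  0.0068] top c 0.0005 43
   a 0.27 b [-0.0036  0.0062] top c 0.0011 45
   a 0.29 b [-0.0041  0.0066] top c 0.0011 46
   a 0.31 b [-0.0045  0.0065] top c 0.0007 47
   a 0.33 b [-0.0033  0.008 ] top c 0.0004 51
   a 0.35 b [-0.0037  0.0059] top c 0.0008 29
```

View pics/v4.png

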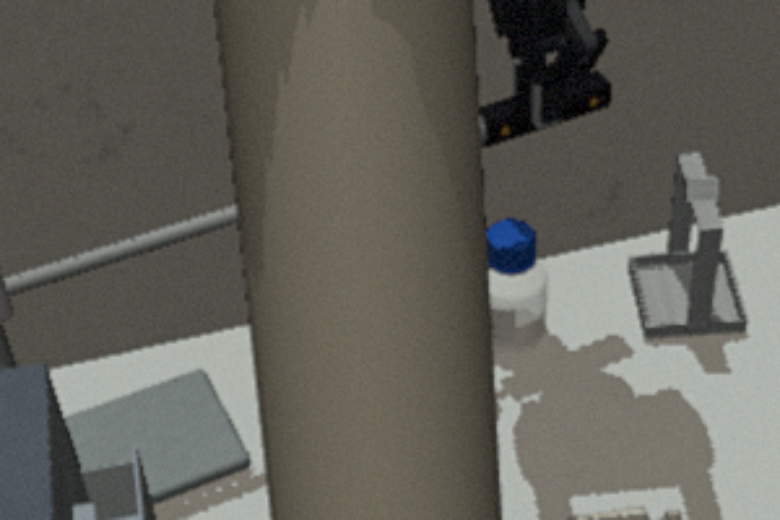

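The forearm hides the rack in the side view (the arm fills columns 220–490); the rod is on the left and the bottle, at (515,270), is clear. The top-camera depth shows the rod centred in the loop, about 20 mm below the notch. Moving forward along the rod.

Request:
{"op": "step_arm", "data": {
  "fingers": [1,1,1,1,1,1,1,1,1,1],
  "travel": [
    [0.05,0,0],
    [0.1,0,0],
    [0.13,0,0],
    [0.15,0,0],
    [0.15,0,0],
    [0.13,0,0],
    [0.1,0,0],
    [0.05,0,0],
    [0,0,0],
    [0,0,0]
  ],
  "twist": [0,0,0,0,0,0,0,0,0,0]
}}

```text
time_s: 20.18
position: [0.5768, 0.0782, 0.1943]
tool_rot: [[-0.166, 0.986, 0.0], [0.986, 0.166, -0.0], [-0.0, 0.0, -1.0]]
ft_force: [-0.7, -0.3, -3.2]
grip_width: 0.0191
gripper_force: 118.2
```

```bash
python3 rk.py
python3 - <<'E'
import glob,cv2,os
o=[]
for n,(r,c) in {"top":((90,290),(130,370)),"side":((120,320),(60,300))}.items():
    f=max(glob.glob(f"pics/{n}_*.png"),key=os.path.getmtime); im=cv2.imread(f); o.append(cv2.resize(im[r[0]:r[1],c[0]:c[1]],(400,333)))
cv2.imwrite("pics/v5.png",cv2.hconcat(o))
E
```

```text
TCP [0.5768 0.0782 0.1943] [-0.166  0.986 -0.   ] [-0.7 -0.3 -3.2]
top 174 V 21 [0.1445 0.0022 0.0139] strap [[0.141, -0.0276, 0.0002], [0.1667, 0.0464, 0.0187]]
  tray 75 [[0.1607, -0.0093, -0.0955], [0.1753, 0.0273, -0.0783]]
  strap angle vs tool y deg -13.611208259617891
side 0 V 0 0 strap 0
top rod in tool: end a [0.1412 0.1413 0.1414]
   a 0.15 b [-0.0274  0.0227] top c 0.0126 76
   a 0.17 b [-0.0277  0.0217] top c 0.0113 66
   a 0.19 b [-0.0056  0.0056] top c 0.0017 41
   a 0.21 b [-0.0047  0.0078] top c 0.0012 41
   a 0.23 b [-0.0047  0.0053] top c 0.0003 42
   a 0.25 b [-0.0047  0.007 ] top c 0.0006 42
   a 0.27 b [-0.0039  0.0001] top c -0.0005 3
side rod in tool: end a [0.1903 0.1909 0.1913]
   a 0.2 b [-0.0049  0.0086] top c 0.0008 47
   a 0.22 b [-0.0045  0.0079] top c 0.0009 45
   a 0.24 b [-0.0049  0.0062] top c 0.0015 50
   a 0.26 b [-0.0043  0.0066] top c 0.0015 50
```

View pics/v5.png

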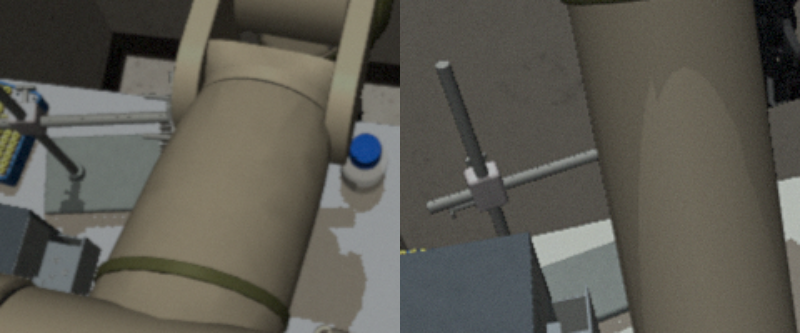

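Both views show the rod and upright undisturbed, with the rod running into the loop under the arm at (170,120) in the left crop and the bottle clear at (365,160). Lowering slowly onto the rod.

Request:
{"op": "step_arm", "data": {
  "fingers": [1,1,1,1,1,1,1,1,1,1],
  "travel": [
    [0,0,0.02],
    [0,0,0.02],
    [0,0,0.02],
    [0,0,0.015],
    [0,0,0.01],
    [0,0,0.01],
    [0,0,0.01],
    [0,0,0.01],
    [0,0,0.01],
    [0,0,0.01]
  ],
  "twist": [0,0,0,0,0,0,0,0,0,0]
}}

```text
time_s: 21.62
position: [0.5768, 0.0786, 0.1809]
tool_rot: [[-0.166, 0.986, 0.0], [0.986, 0.166, 0.0], [0.0, 0.0, -1.0]]
ft_force: [0.1, 0.3, -2.0]
grip_width: 0.0183
gripper_force: 118.3
```

Request:
{"op": "step_arm", "data": {
  "fingers": [1,1,1,1,1,1,1,1,1,1],
  "travel": [
    [0,0,0.01],
    [0,0,0.01],
    [0,0,0.01],
    [0,0,0.02],
    [0,0,0.02],
    [0,0,0.03],
    [0,0,0.03],
    [0,0,0.03],
    [0,0,0],
    [0,0,0]
  ],
  "twist": [0,0,0,0,0,0,0,0,0,0]
}}

```text
time_s: 22.88
position: [0.5767, 0.0786, 0.1649]
tool_rot: [[-0.166, 0.986, 0.0], [0.986, 0.166, -0.0], [-0.0, 0.0, -1.0]]
ft_force: [-1.0, 0.2, -1.5]
grip_width: 0.0186
gripper_force: 118.3
```

```bash
python3 rk.py
```

```text
TCP [0.5767 0.0786 0.1649] [-0.166  0.986 -0.   ] [-1.   0.2 -1.5]
top 292 V 128 [ 0.1517 -0.0011  0.0258] strap [[0.1361, -0.0293, 0.0005], [0.167, 0.0452, 0.0299]]
  tray 43 [[0.1635, -0.0138, -0.0792], [0.1759, 0.0321, -0.0702]]
  strap angle vs tool y deg 89.22139731746273
side 0 V 0 0 strap 0
top rod in tool: end a [0.1375 0.1376 0.1377]
   a 0.14 b [-0.0301  0.0268] top c 0.0342 113
   a 0.16 b [-0.0273  0.0196] top c 0.0301 46
   a 0.18 b [-0.0048  0.0056] top c 0.03 39
   a 0.2 b [-0.0049  0.0071] top c 0.0306 42
   a 0.22 b [-0.0049  0.0065] top c 0.0296 37
   a 0.24 b [-0.0047  0.0062] top c 0.029 40
   a 0.26 b [-0.0048  0.0076] top c 0.0295 37
side rod in tool: end a [0.1893 0.19   0.1902]
   a 0.19 b [-0.0044  0.0071] top c 0.0301 25
   a 0.21 b [-0.0039  0.0075] top c 0.0307 46
   a 0.23 b [-0.0054  0.0084] top c 0.0313 49
   a 0.25 b [-0.0044  0.008 ] top c 0.0308 50
   a 0.27 b [-0.0013 -0.0013] top c 0.0259 1
```

Request:
{"op": "step_arm", "data": {
  "fingers": [1,1,1,1,1,1,1,1,1,1],
  "travel": [
    [0,0,0.03],
    [0,0,0.03],
    [-0.05,0,0],
    [-0.1,0,0],
    [-0.13,0,0],
    [-0.13,0,0],
    [-0.13,0,0],
    [-0.13,0,0],
    [-0.13,0,0],
    [-0.13,0,0]
  ],
  "twist": [0,0,0,0,0,0,0,0,0,0]
}}

```text
time_s: 24.32
position: [0.5923, -0.014, 0.1588]
tool_rot: [[-0.166, 0.986, 0.0], [0.986, 0.166, 0.0], [0.0, 0.0, -1.0]]
ft_force: [-0.0, -0.3, -2.7]
grip_width: 0.0188
gripper_force: 118.3
```

Request:
{"op": "step_arm", "data": {
  "fingers": [1,1,1,1],
  "travel": [
    [-0.15,0,0],
    [-0.15,0,0],
    [-0.1,0,0],
    [0,0,0]
  ],
  "twist": [0,0,0,0]
}}

```text
time_s: 24.82
position: [0.5989, -0.0533, 0.1587]
tool_rot: [[-0.165, 0.986, -0.0], [0.986, 0.165, 0.0], [0.0, -0.0, -1.0]]
ft_force: [0.6, -0.3, -2.6]
grip_width: 0.0187
gripper_force: 118.3
```

Run:
```python
from h import *
s=monitor.observe(); print(s["position"],s["q"])
for n in("top","side"):
    im,d=optics.get_image(n); W=cloud(n,d); np.savez(n+"5.npz",im=im,d=d)
    x,y,z=W[...,0],W[...,1],W[...,2]
    k=(x>.49)&(x<.62)&(y>.15)&(y<.27)&(z>.05)&(z<.215); P=W[k]; print(n,len(P),np.round(np.percentile(P,[2,50,98],axis=0),3).tolist())
    for r in models.landmark_of(n,"rack_loaded_handle")[:1]: print(r["confidence"],np.round(ray(n,r["point"],.198),4))
a=cv2.imread("pics/top0.png")
o=[cv2.resize(np.load(n+"5.npz")["im"][r0:r0+200,c0:c0+240],(400,333)) for n,r0,c0 in(("top",90,130),("side",120,120))]
cv2.imwrite("pics/v6.png",cv2.hconcat(o))
```

```text
[ 0.59885456 -0.05328472  0.15873219] [-1.63561355e+01  3.02153290e+01  7.25555856e+01  3.03907254e-03
  7.72347193e+01 -2.58680703e+01]
top 2223 [[0.512, 0.172, 0.077], [0.551, 0.207, 0.103], [0.598, 0.259, 0.197]]
0.55 [0.5567 0.2135 0.198 ]
side 2532 [[0.512, 0.186, 0.079], [0.547, 0.219, 0.108], [0.599, 0.259, 0.197]]
0.75 [0.5557 0.2139 0.198 ]
```

View pics/v6.png

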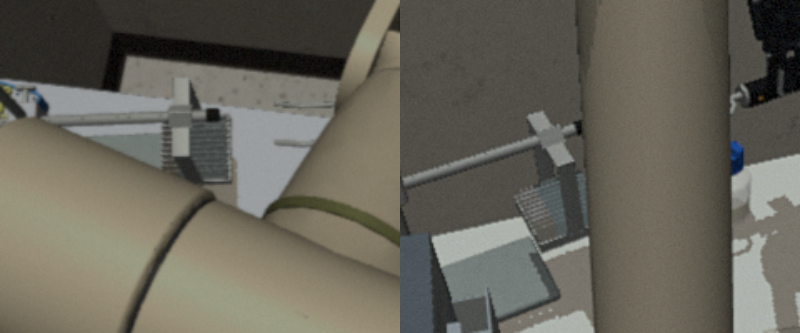

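The rack hangs upright on the rod, with its handle at (180,115) in the left crop. That is 42 mm inboard of the cap, and the fork is free. I'll take the fork to the clear bench area at about (0.458, 0.02).

Request:
{"op": "step_arm", "data": {
  "fingers": [1,1,1,1,1,1,1,1,1,1],
  "travel": [
    [0,-0.2,0],
    [0,-0.3,0],
    [0,-0.3,0],
    [0,-0.25,0],
    [0,0,0],
    [0,0,0],
    [0.2,-0.1,0],
    [0.3,-0.1,0],
    [0.3,-0.1,0],
    [0.1,-0.07,0]
  ],
  "twist": [0,0,0,0,0.027,0.026,0,0,0,0]
}}

```text
time_s: 26.28
position: [0.457, 0.0221, 0.159]
tool_rot: [[-0.004, 1.0, -0.0], [1.0, 0.004, 0.0], [0.0, -0.0, -1.0]]
ft_force: [0.6, -0.6, -1.8]
grip_width: 0.0189
gripper_force: 118.5
```

Request:
{"op": "step_arm", "data": {
  "fingers": [1,1,1,1,1,1,1,1],
  "travel": [
    [0,0,0.1],
    [0,0,0.3],
    [0,0,0.3],
    [0,0,0.3],
    [0,0,0.25],
    [0,0,0.1],
    [0,0,0],
    [0,0,0]
  ],
  "twist": [0,0,0,0,0,0,0,0]
}}

```text
time_s: 27.28
position: [0.4588, 0.0197, 0.0245]
tool_rot: [[-0.0, 1.0, 0.002], [1.0, 0.0, -0.0], [-0.0, 0.002, -1.0]]
ft_force: [0.0, 0.7, -1.5]
grip_width: 0.0188
gripper_force: 118.5
```

```bash
python3 fk.py
```

```text
top TCP [0.4588 0.0197 0.0245] 330
0.07 0.0 0.0
0.082 0.0 0.0
0.094 0.0 0.0
0.106 0.0 0.0
0.118 5.0 0.0182 0.0324 -0.0129 0.0039 0.0
0.13 54.0 0.0122 0.0344 -0.0278 0.0033 0.0
0.142 61.0 0.0124 0.034 -0.0279 0.0028 0.0
0.154 63.0 0.0122 0.035 -0.0275 0.0054 0.0
0.166 64.0 0.0121 0.035 -0.0281 0.0101 0.0
0.178 29.0 0.0136 0.0337 -0.0283 -0.0251 0.0
tip a [0.1784 0.1787 0.1789 0.1793 0.1794 0.1797 0.1799 0.1799]
grip end/top None None
side TCP [0.4588 0.0197 0.0245] 0
0.07 0.0 0.0
0.082 0.0 0.0
0.094 0.0 0.0
0.106 0.0 0.0
0.118 0.0 0.0
0.13 0.0 0.0
0.142 0.0 0.0
0.154 0.0 0.0
0.166 0.0 0.0
0.178 0.0 0.0
grip end/top -0.05578036920211586 0.0132
```

Request:
{"op": "step_arm", "data": {
  "fingers": [1,1,1,1,1,1,1],
  "travel": [
    [0,0,0.05],
    [0,0,0.04],
    [0,0,0.03],
    [0,0,0.02],
    [0,0,0.01],
    [0,0,0],
    [0,0,0]
  ],
  "twist": [0,0,0,0,0,0,0]
}}

```text
time_s: 28.25
position: [0.4583, 0.0199, 0.0089]
tool_rot: [[-0.0, 1.0, 0.0], [1.0, 0.0, -0.0], [-0.0, 0.0, -1.0]]
ft_force: [-0.2, 0.7, -1.8]
grip_width: 0.0185
gripper_force: 118.5
```

Request:
{"op": "step_arm", "data": {
  "fingers": [-1,-1,-1,-1,-1,-1,-1],
  "travel": [
    [0,0,0],
    [0,0,0],
    [0,0,0],
    [0,0,0],
    [0,0,0],
    [0,0,0],
    [0,0,0]
  ],
  "twist": [0,0,0,0,0,0,0]
}}

```text
time_s: 29.12
position: [0.4582, 0.02, 0.0088]
tool_rot: [[-0.0, 1.0, 0.0], [1.0, 0.0, 0.0], [0.0, 0.0, -1.0]]
ft_force: [-0.7, -0.0, 0.4]
grip_width: 0.0855
gripper_force: 0.0
```

Request:
{"op": "step_arm", "data": {
  "fingers": [-1,-1,-1,-1,-1,-1,-1,-1,-1],
  "travel": [
    [0,0,-0.1],
    [0,0,-0.3],
    [0,0,-0.4],
    [0,0,-0.4],
    [0,0,-0.4],
    [-0.3,0,-0.4],
    [-0.4,0,0],
    [-0.4,0,0],
    [0,0,0]
  ],
  "twist": [0,0,0,0,0,0,0,0,0]
}}

```text
time_s: 30.25
position: [0.4581, -0.0919, 0.2094]
tool_rot: [[0.003, 1.0, 0.0], [1.0, -0.003, -0.0], [-0.0, 0.0, -1.0]]
ft_force: [-0.1, 1.3, -0.8]
grip_width: 0.0856
gripper_force: 0.0
```

Run:
```python
from h import *
print(monitor.observe()["position"])
for n in("top","side"):
    im,d=optics.get_image(n); W=cloud(n,d); x,y,z=W[...,0],W[...,1],W[...,2]
    k=(x>.42)&(x<.5)&(y>-.05)&(y<.2)&(z>.004)&(z<.04); P=W[k]; print(n,"fork",len(P),np.round(np.percentile(P,[2,98],axis=0),4).tolist())
    for y0 in(-.02,.0,.03,.06,.155,.185): 
        q=P[abs(P[:,1]-y0)<.006]; print(y0,len(q),np.round(np.percentile(q[:,2],95),4) if len(q) else 0)
    r=models.landmark_of(n,"rack_loaded_handle")[:1]; print([np.round(ray(n,q["point"],.198),4) for q in r])
    for q in("rack_empty","reagent_bottle_0","vial_1","boss_spare"):
        for r in models.trace(n,q)[:2]: print(q,round(r["confidence"],2),np.round(np.nanmedian(W[r["mask"]],0),3))
    cv2.imwrite(f"pics/{n}9.png",im)
cv2.imwrite("pics/v9.png",cv2.hconcat([cv2.resize(cv2.imread(f"pics/{n}9.png")[90:390,60:460],(400,300)) for n in("top","side")]))
```

```text
[ 0.45808029 -0.09188387  0.20935479]
top fork 657 [[0.4314, 0.0265, 0.0067], [0.4799, 0.1872, 0.0243]]
-0.02 0 0
0.0 0 0
0.03 61 0.0233
0.06 71 0.0236
0.155 32 0.0126
0.185 36 0.0219
[array([0.5518, 0.209 , 0.198 ])]
reagent_bottle_0 0.74 [0.548 0.207 0.1  ]
reagent_bottle_0 0.56 [0.563 0.017 0.067]
vial_1 0.79 [0.395 0.187 0.055]
vial_1 0.62 [0.335 0.207 0.055]
side fork 377 [[0.4457, -0.0309, 0.005], [0.4777, 0.189, 0.0245]]
-0.02 88 0.0235
0.0 85 0.0241
0.03 0 0
0.06 0 0
0.155 0 0
0.185 6 0.0206
[array([0.5585, 0.2127, 0.198 ])]
rack_empty 0.7 [ 0.559 -0.121  0.017]
vial_1 0.75 [0.333 0.221 0.044]
boss_spare 0.71 [0.361 0.021 0.019]
```

View pics/v9.png

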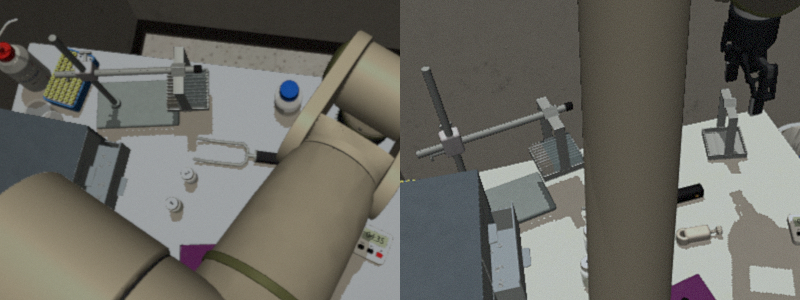

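The rack hangs on the rod near the cap at (185,70). The fork lies flat and level at (230,150), everything else is where it was, and the gripper touches nothing. Handing in.

```bash
python3 -c "
from rig import close_job
print(close_job())"
```

```text
the job is handed in; nothing more can be done
None
```

I handed the job in at about 30 s of the 61 s limit. No verdict came back, but my last look showed the loaded rack hanging upright on the rod, about 42 mm in from its free end. The fork was lying flat on the bench, and everything else I could check hadn't moved.

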